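Inspect the chipped slicer blade through a reading lens

TASK

The vegetable slicer's blade has a chip in its edge and I want to look at it: slide the red hand guard along the slicer's rails off the blade until it is fully home against the end stops by the slicer's loop handle, then pick up the reading lens by its handle and hold it level, still and centred over the chip with the glass 75 mm above the blade, its focal distance (also marked by the two white rings on its handle). Finish while holding the lens there in the gripper: do not put it down. Do not touch the slicer with the lens, and leave everything else where it stands.

Things in the scene. Friction and masses are not known exactly. Their poses are not given: they have to be found in the camera images.
- slicer: black vegetable slicer (mandoline) fixed on the counter. Origin under its middle at counter height, z up, long axis y: end stops at y = +126 to +136 mm, loop handle to +174 mm, other end at -122 mm. Side rails at x = +-42 to 50 mm, 30 mm tall (stops 40 mm); a grey dial juts from the +x side to +64 mm. The blade lies across, its straight edge along x at y = -10 mm
- guard (a joint): travel of the red hand guard along its rails towards the slicer's +y (handle) end, in m: 0 at the far end of its travel, 0.102 fully home against the end stops at the handle end. At the start it is 0 to 0.022 and hides the blade. The guard is 84 mm long (y), 111 mm wide; it slides with 1 to 3 N of friction and stays where it is left
- guard_knob (a point): point on the upright axis of the guard's round black knob, at its waist, 58 mm above the counter; moves with the guard. The knob is 29 mm in diameter at its waist, 34 mm near its top, 72 mm above the counter; below 48 mm it widens into the guard's red top, which is 36 to 44 mm above the counter
- chip_c (a point): the chip in the blade's edge: a dark notch about 9 mm wide and 4 mm deep in the bright steel, within 20 mm either way of the edge's middle. The point lies on the edge at the blade's top face, 27 mm above the counter; its z is up. Hidden under the guard at the start
- loupe: reading lens lying flat on the counter left of the slicer, glass away from the robot, about 90 g. Origin at the lens centre on its underside; z is the optical axis, up as it lies; handle along its own -x. Rim 67 mm in outer diameter, 12 mm thick; straight black handle from x = -44 to -152 mm, 16 mm wide (y), 14 mm thick (z = 0 to 14 mm), two white rings on it at x = -60 and -135 mm
- lens (a point): centre of the glass, 6 mm above the lens's underside; it should be 75 mm above the chip
- loupe_grip (a point): middle of the handle's thickness, 75 mm from the lens centre along the handle, near its point of balance: a good place to grip
- garlic: garlic bulb, 53 mm; origin at its underside; to be left alone
- lemon: lemon, 71 x 53 x 51 mm; origin at its underside; to be left alone
- lime: lime, 53 x 46 x 48 mm; origin at its underside; to be left alone
- bowl: small pale stoneware bowl, 84 mm across, 37 mm tall; origin at its underside; to be left alone
- pepper: glass pepper pot with grey cap, 44 mm thick, 90 mm tall; origin at its underside; to be left alone
- salt: small nickel salt dish, 72 mm across, 35 mm tall; origin at its underside; to be left alone
- timer: round white kitchen timer, 65 mm across, 53 mm tall, at the back right; origin at its underside; to be left alone

How it is judged (in metres and radians):
On the way, in this order (a step that is already met when the one before it is completed fails the run):
1. the hand guard is slid fully home against the end stops, off the blade (value of joint guard above 0.098 m), for 0.2 s.
2. the reading lens is lifted clear of the counter in the gripper (height (world z) of lens above 0.05 m and contact force between loupe and the fingers above 0.5 N), for 0.2 s.
At the end, for the whole second after the job is handed in: The guard is within 4 mm of its end stops; the centre of the glass is 67 to 83 mm above the chip and within 12 mm of it sideways; the lens is level within 0.12 rad (7 degrees), still (under 20 mm/s), gripped by the fingers and not touching the slicer or its guard (value of joint guard above 0.098 m and z of lens in the frame of chip_c between 0.067 and 0.083 m and horizontal distance between lens and chip_c below 0.012 m and angle between loupe's own z axis and vertical below 0.12 rad and linear speed of loupe below 0.02 m/s and angular speed of loupe below 0.2 rad/s and contact force between loupe and the fingers above 0.5 N and contact force between loupe and slicer below 0.1 N); the arm keeps its last pose, push and grip.
It fails at once if the lens knocks against the slicer (contact force between loupe and slicer above 1 N).
It fails at once if another thing is moved by more than 25 mm (distance of any of garlic, lemon, lime, bowl, pepper, salt, timer from where it was at the start of the episode above 0.025 m).
It also fails if it takes over 48 s, if anything falls off the work surface, if the arm or the gripper's body presses on something with over 40 N, if the wrist force passes 120 N, or if a joint passes its speed limit or range.

ROBOT

A 6-joint arm with a two-finger parallel gripper is mounted at the origin on a cart in front of the work surface, level with it; the furniture and walls round the work are solid. World frame = base frame: x ahead of the robot, y to its left, z up, the work surface at z = 0. Lengths are in m, angles in degrees, forces in N, time in s.
With the tool pointing down it reaches from about 0.4 to 0.825 m from the base axis. Payload 7 kg.
Tool frame: the origin (TCP) lies between the finger pads; the fingertips stand 14 mm ahead of it and the grasp point (between the pads) lies 5 mm behind it; z points along the fingers, y is the line along which they close (so a half turn about z gives the same grasp; the last joint's range is limited). The gripper opens to 88 mm and grips with 3 to 60 N. Pads are 19 mm wide; open, the fingers measure 130 mm over their backs; the gripper's body (78 mm by 193 mm) begins 47 mm behind the grasp point.
Start: joints at [-58.321, 20.546, 0.682, 0, -70.136, -16.507], TCP at [0.177, -0.651, 0.241] pointing down, gripper open.
Joint ranges: [-176.03, 176.03], [-82.01, 121.73], [-58.28, 71.71], [-173.87, 95.51], [-174.79, -0.11], [-173.66, 173.66]. Speed limits (degrees/s): [136.94, 136.94, 172.46, 180, 180, 180].

INTERFACE

Orientations are given as [roll, pitch, yaw] about the fixed x, y, z axes, in that order (R = Rz(yaw) Ry(pitch) Rx(roll)).
In Python, from plant import status, cams, job gives the robot as it stands. The module is installed in compiled form; this text tells all that it offers.
- The arm moves only by the tool step_arm, never from a script. Its arguments are lists of equal length, an entry for each row: "xyz": the shift along the tool's x, y, z each as a share of 20 cm, from -1 to 1, a list of three; "yaw": the turn about the tool's z as a share of 360 degrees, from -1 to 1; "claw": the closure, from -1 (fully open) to 1 (shut). A call has 1 to 20 rows; each row is the pose to reach, as a shift and turn from the pose commanded when the call began, along the tool's axes at that moment, turning the shorter way round; what a row does not reach only later rows make up. A row lasts 1/12 s, in which the tool goes at most 41.7 mm and 7.16 degrees, less where a joint would pass 70% of its speed; a pose out of reach is approached as far as the arm can. A call with a number of a shift or a turn outside -1 to 1 is refused whole. A call with a gripper value outside its range is refused whole. The fingers move at their own pace and stop on an object; "grip_force" is the grip in N (left out, the last holds). Time passes only in rows, so rows that repeat a pose let the fingers close. It gives the time, the measured TCP pose, the force, the opening and the grip force at its end, in the units of the state.
- status.get_state(): the state, without advancing time (a new reading comes with each control period).
- cams.capture(name): name is "scene" or "top" or "wrist"; returns (picture, depth): 420x560x3 uint8, blue, green, red; 420x560 float32, m along the optical axis (not along the pixel's ray), 0 where there is no reading.
- cams.calibration(name): a dict with "mtx" (3x3 intrinsics, pixels), "camera_from_world" (4x4, takes a point from world to camera coordinates); the wrist camera has in their place "T_tool_cam" (4x4, takes a point from camera to tool coordinates, whose origin is the TCP and whose axes are the flange's). Camera axes: x right, y down, z forward; pixel columns grow to the right and rows downward; lengths in m; the calibration is good to about 2 mm. A picture is of the moment at which its call begins: read the wrist's pose just before it. calibration takes no time and is no camera call.
- job.close_job(): hands the job in; it is judged then, once.
The state is a dict: "time_s": time; "joints": joint angles; "qd": joint speeds; "joint_torque": joint torques, N m; "tcp_pos": TCP position; "eef_rot": TCP orientation; "contact_force": force on the tool from outside, world axes, zero at the start; "moment": the same for the moment, N m; "gripper_width": finger opening in m; "gripper_force": force on a finger pad.
Only numpy, scipy, OpenCV 4.12 (cv2) and the standard library are available. Lean on these libraries where they do the work, as an engineer would, in place of code of your own. Each camera call takes 0.05 s, during which the arm holds its last target. There are 200 camera calls.

## Working session

There is one attempt and no reset: what is moved stays moved. The work goes in short steps, Python scripts to look and compute and a tool call to move; the robot and the scene stay as the last step left them, time stands still between calls to the robot, and variables do not carry over. Pictures are saved under pics/ and viewed, at most 10 in all, crops included, and the job is handed in when it is done.

Besides the shell and the picture viewer there is one more tool, called after ">>>" by a JSON object that holds its "op" and its "data", one argument or row to a line. step_arm: Moves the arm, as the interface text tells. Shift numbers are shares of 20 cm and turn numbers shares of 360 degrees, none past 1 either way. Its arguments: {"type":"object","properties":{"xyz":{"type":"array"},"yaw":{"type":"array"},"claw":{"type":"array"},"grip_force":{"type":"number"}},"required":["xyz","yaw","claw"]}

```bash
mkdir -p pics; python3 - <<'E'
from plant import status,cams
import cv2,numpy as np
s=status.get_state(); print({k:s[k] for k in('time_s','tcp_pos','eef_rot','gripper_width')})
for n in('top','scene'):
    p,d=cams.capture(n); c=cams.calibration(n)
    np.savez(n+'.npz',p=p,d=d,K=c['mtx'],T=c['camera_from_world']); cv2.imwrite(f'pics/{n}0.png',p)
    print(n,np.round(np.array(c['mtx']),1).tolist(),np.round(np.array(c['camera_from_world']),3).tolist())
print(cams.calibration('wrist'))
E
```

```text
{'time_s': 0.0, 'tcp_pos': array([ 0.17649067, -0.65103414,  0.23962792]), 'eef_rot': array([ 1.79905503e+02, -9.08795147e-03, -1.64834707e+02]), 'gripper_width': 0.08751509353876608}
top [[447.5, 0.0, 279.4], [0.0, 447.5, 203.1], [0.0, 0.0, 1.0]] [[0.022, -1.0, 0.013, 0.129], [-0.99, -0.023, -0.137, 0.528], [0.137, -0.01, -0.99, 1.058], [0.0, 0.0, 0.0, 1.0]]
scene [[440.5, 0.0, 284.0], [0.0, 440.5, 214.4], [0.0, 0.0, 1.0]] [[-0.718, -0.696, 0.007, 0.484], [-0.512, 0.522, -0.683, 0.252], [0.471, -0.494, -0.731, 0.914], [0.0, 0.0, 0.0, 1.0]]
{'mtx': array([[323.60448285,   0.        , 277.55224736],
       [  0.        , 323.60448285, 215.49177282],
       [  0.        ,   0.        ,   1.        ]]), 'T_tool_cam': array([[-3.20910015e-04, -9.53633109e-01, -3.00971412e-01,
         8.19594276e-02],
       [ 9.99999787e-01, -4.76901810e-04,  4.44824339e-04,
         3.18638235e-04],
       [-5.67733029e-04, -3.00971205e-01,  9.53633059e-01,
        -1.43049676e-01],
       [ 0.00000000e+00,  0.00000000e+00,  0.00000000e+00,
         1.00000000e+00]])}
```

View pics/top0.png

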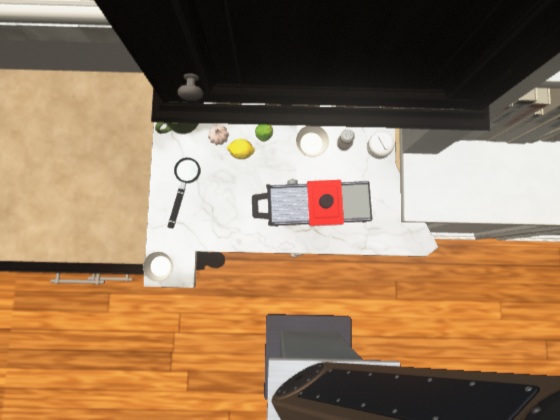

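The top view shows the slicer at (265-370, 203) with its loop handle on the left (+y), the red guard at (325,203) and its knob at (326,201). The lens glass is at (187,170), and its handle runs to (171,226).

```bash
cat > h.py <<'E'
import numpy as np
def load(n):
    z=np.load(n+'.npz'); return z['p'],z['d'],z['K'],z['T']
def cloud(d,K,Tcw):
    v,u=np.indices(d.shape); P=np.stack([(u-K[0,2])*d/K[0,0],(v-K[1,2])*d/K[1,1],d,np.ones_like(d)],-1)
    return (P@np.linalg.inv(Tcw).T)[...,:3]
def at(u,v,z,K,Tcw):
    "pixel ray cut with height z"
    M=np.linalg.inv(Tcw); r=M[:3,:3]@np.linalg.inv(K)@[u,v,1]; o=M[:3,3]; return o+r*(z-o[2])/r[2]
E
python3 - <<'E'
from h import *
import cv2
p,d,K,T=load('top'); W=cloud(d,K,T); pi=p.astype(int)
def rep(n,m): 
    q=W[m]; print(n,m.sum(),'med',np.round(np.median(q,0),4),'lo',np.round(np.percentile(q,2,0),3),'hi',np.round(np.percentile(q,98,0),3)); return q
b,g,r=pi[...,0],pi[...,1],pi[...,2]
def box(u0,u1,v0,v1):
    m=np.zeros(d.shape,bool); m[v0:v1,u0:u1]=1; return m&(d>0)
red=box(295,355,170,235)&(r>120)&(g<60); rep('red',red)
print('red rect px',cv2.minAreaRect(np.argwhere(red)[:,::-1].astype(np.float32)))
rep('knob',box(315,338,190,213)&(W[...,2]>.055))
bl=box(160,205,183,232)&(r<70); q=rep('handle',bl)
dark=box(170,205,153,186)&(r<90); rep('rim',dark)
(u,v),R=cv2.minEnclosingCircle(np.argwhere(dark)[:,::-1].astype(np.float32)); print('rim px',u,v,R,at(u,v,.012,K,T))
c=q.mean(0);w=np.linalg.svd(q[:,:2]-c[:2])[2][0];print('hdl c',c,'dir',w, 'len',np.ptp((q[:,:2]-c[:2])@w))
sl=box(240,385,175,232)&(W[...,2]>.012); q=rep('slicer',sl)
for n,bx in dict(garlic=(205,230,122,146),lemon=(226,255,136,162),lime=(253,275,121,142),bowl=(295,331,122,160),pepper=(338,356,122,152),timer=(365,398,127,160),salt=(142,176,250,282)).items():
    rep(n,box(*bx)&(W[...,2]>.015))
cr=cv2.resize(p[110:240,140:400],None,fx=3,fy=3,interpolation=cv2.INTER_CUBIC); cv2.imwrite('pics/crop.png',cr)
E
```

```text
return _methods._mean(a, axis=axis, dtype=dtype,
  ret = um.true_divide(
Traceback (most recent call last):
IndexError: index -1 is out of bounds for axis 0 with size 0
```

View pics/scene0.png

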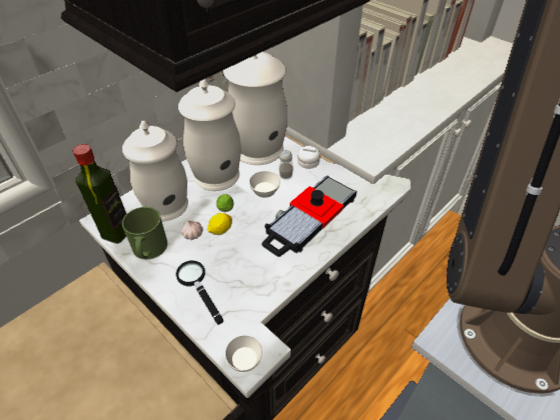

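The scene view shows tall canisters and a hanging cabinet behind the counter, the lens at (190,272) with its handle to (218,320), and the guard knob at (317,197). The knob height mask came out empty, so I'll check the depth.

```bash
python3 - <<'E'
from h import *
import cv2
p,d,K,T=load('top'); W=cloud(d,K,T); pi=p.astype(int)
def rep(n,m): 
    q=W[m]
    if len(q): print(n,m.sum(),'med',np.round(np.median(q,0),4),'lo',np.round(np.percentile(q,2,0),3),'hi',np.round(np.percentile(q,98,0),3))
    else: print(n,'none')
    return q
b,g,r=pi[...,0],pi[...,1],pi[...,2]
def box(u0,u1,v0,v1):
    m=np.zeros(d.shape,bool); m[v0:v1,u0:u1]=1; return m&(d>0)
print('counter',W[240,240],'d0 share',(d==0).mean())
red=box(295,355,170,235)&(r>100)&(g<70)&(b<70); rep('red',red)
print('red rect px',cv2.minAreaRect(np.argwhere(red)[:,::-1].astype(np.float32)))
kb=box(312,341,187,216)&(r<80); rep('knob',kb)
mm=np.argwhere(kb)[:,::-1].astype(np.float32); (u,v),R=cv2.minEnclosingCircle(mm); print('knob px',u,v,R,mm.mean(0),at(u,v,.072,K,T))
bl=box(160,205,183,232)&(r<70); q=rep('handle',bl)
dark=box(170,205,153,186)&(r<90); rep('rim',dark)
(u,v),R=cv2.minEnclosingCircle(np.argwhere(dark)[:,::-1].astype(np.float32)); print('rim px',u,v,R,at(u,v,.012,K,T))
uv=np.argwhere(bl)[:,::-1]; q=np.array([at(*x,.014,K,T) for x in uv])
c=q.mean(0);w=np.linalg.svd(q[:,:2]-c[:2])[2][0];print('hdl c',c,'dir',w,'ext',((q[:,:2]-c[:2])@w).min(),((q[:,:2]-c[:2])@w).max())
sl=box(240,385,175,232)&(W[...,2]>.012); q=rep('slicer',sl)
print(cv2.minAreaRect(q[:,:2].astype(np.float32)))
for n,bx in dict(garlic=(205,230,122,146),lemon=(226,255,136,162),lime=(253,275,121,142),bowl=(295,331,122,160),pepper=(338,356,122,152),timer=(365,398,127,160),salt=(142,176,250,282)).items():
    rep(n,box(*bx)&(W[...,2]>.015))
rep('cabinet',box(200,480,20,118))
cr=cv2.resize(p[110:240,140:400],None,fx=3,fy=3,interpolation=cv2.INTER_CUBIC); cv2.imwrite('pics/crop.png',cr)
E
```

```text
counter [0.4353362  0.23660962 0.00049907] d0 share 0.004013605442176871
red 199 med [0.4959 0.0292 0.0403] lo [ 0.479 -0.005  0.032] hi [0.537 0.059 0.067]
red rect px ((324.72930908203125, 210.3982696533203), (25.778968811035156, 28.42146110534668), 86.633544921875)
knob 2 med [0.5215 0.0399 0.0663] lo [0.517 0.036 0.064] hi [0.526 0.044 0.069]
knob px 322.0 204.0 2.8285269737243652 [322. 204.] [0.52069193 0.04049767 0.072     ]
handle 125 med [0.5085 0.3979 0.0129] lo [0.466 0.386 0.008] hi [0.544 0.411 0.016]
rim 69 med [0.6082 0.372  0.0109] lo [0.58  0.345 0.007] hi [0.639 0.405 0.016]
rim px 186.9854736328125 169.54978942871094 12.500211715698242 [0.60855835 0.37487454 0.012     ]
hdl c [0.5082052  0.39799339 0.014     ] dir [-0.97209609  0.234583  ] ext -0.04951885385399338 0.04504232497992225
slicer 4681 med [0.5279 0.0519 0.0268] lo [ 0.477 -0.078  0.02 ] hi [0.583 0.199 0.069]
((0.5306746959686279, 0.06134491413831711), (0.11600079387426376, 0.29496821761131287), 0.8950192332267761)
garlic 377 med [0.6906 0.2944 0.0348] lo [0.582 0.226 0.018] hi [0.719 0.321 0.477]
lemon 440 med [0.6577 0.2402 0.0416] lo [0.637 0.21  0.022] hi [0.686 0.276 0.051]
lime 347 med [0.6957 0.1804 0.0419] lo [0.582 0.157 0.023] hi [0.719 0.204 0.481]
bowl 507 med [0.6734 0.0797 0.0304] lo [0.582 0.025 0.016] hi [0.722 0.122 0.481]
pepper 395 med [ 0.6737 -0.0109  0.0826] lo [ 0.582 -0.035  0.024] hi [0.7   0.059 0.482]
timer 576 med [ 0.6751 -0.1056  0.0395] lo [ 0.582 -0.138  0.02 ] hi [0.708 0.003 0.475]
salt 302 med [0.364  0.4445 0.0235] lo [0.332 0.395 0.016] hi [0.4   0.464 0.036]
cabinet 27345 med [0.588  0.0843 0.6535] lo [ 0.587 -0.104  0.484] hi [0.605 0.239 0.754]
```

View pics/crop.png

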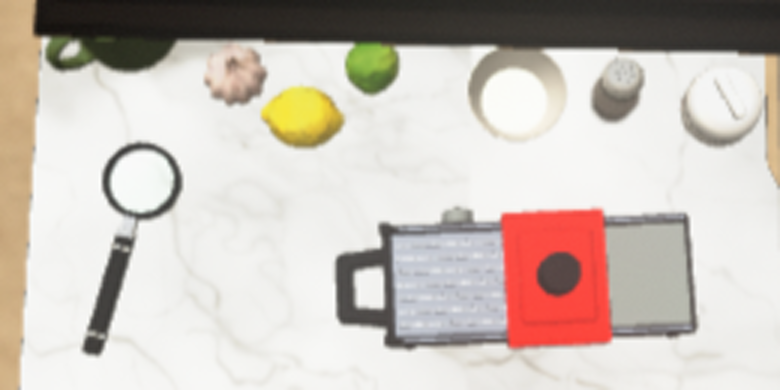

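The crop shows the knob at (559,273), the slicer's left stop bar ends at (388,225) and (393,345), the right end corners at (688,213) and (695,332), and the lens rim centred at (142,180). The handle runs from (126,235) to (93,352).

```bash
python3 - <<'E'
from h import *
p,d,K,T=load('top'); W=cloud(d,K,T)
A=lambda u,v,z: at(140+u/3-.33,110+v/3-.33,z,K,T)[:2]
k=A(559,273,.074); print('knob',k)
g=[A(u,v,.036) for u,v in((501,212),(605,210),(611,342),(509,347))]; print('guard',np.round(g,4).tolist(),np.mean(g,0))
s=[A(u,v,.03) for u,v in((688,213),(696,332))]; s2=[A(u,v,.04) for u,v in((387,225),(391,346))]
print('far',np.round(s,4).tolist(),'stop',np.round(s2,4).tolist())
a=np.mean(s2,0)-np.mean(s,0); print('axis',a,np.linalg.norm(a),'yaw',np.degrees(np.arctan2(-a[0],a[1])))
hx=a/np.linalg.norm(a); o=np.mean(s,0)+.122*hx; print('origin',o,'knob in slicer y',(k-o)@hx,'x',(k-o)@[hx[1],-hx[0]])
# knob top from depth
q=W[(W[...,2]>.062)&(W[...,2]<.09)&(abs(W[...,0]-.525)<.03)&(abs(W[...,1]-.03)<.05)]; print('knob depth',len(q),q.mean(0),q.max(0))
l=A(142,180,.012); e=A(93.5,352,.014); b=A(125,233,.014); print('lens',l,'end',e,np.linalg.norm(l-e),'neck',b,np.linalg.norm(l-b))
u=(e-l)/np.linalg.norm(e-l); print('grip',l+.075*u,'hdl dir deg',np.degrees(np.arctan2(u[1],u[0])))
E
```

```text
knob [0.5285722 0.0313139]
guard [[0.5836, 0.0749], [0.5873, -0.0105], [0.4786, -0.0157], [0.4727, 0.067]] [0.53056452 0.02894079]
far [[0.5876, -0.0801], [0.489, -0.0861]] stop [[0.5698, 0.1681], [0.471, 0.1624]]
axis [-0.01791204  0.24838184] 0.2490268680866822 yaw 4.124740605846137
origin [0.5295345  0.03856905] knob in slicer y -0.0071671422558527145 x -0.0014816579039929707
knob depth 156 [0.53016481 0.02943442 0.06933127] [0.54582887 0.04505427 0.07362154]
lens [0.60825125 0.37481439] end [0.46278493 0.40697654] 0.1489793817652669 neck [0.56253138 0.38627767] 0.04713505924044121
grip [0.53501981 0.39100563] hdl dir deg 167.53264682581874
```

>>> {"op": "step_arm", "data": {
  "xyz": [
    [-0.86,0.94,0],
    [-0.86,0.94,0],
    [-0.86,0.94,0],
    [-0.86,0.94,0],
    [-0.86,0.94,0],
    [-0.86,0.94,0],
    [-0.86,0.94,0],
    [-0.86,0.94,0]
  ],
  "yaw": [0.032,0.032,0.032,0.032,0.032,0.032,0.032,0.032],
  "claw": [-1,-1,-1,-1,-1,-1,-1,-1]
}}

```text
time_s: 0.77
tcp_pos: [0.2945, -0.423, 0.241]
eef_rot: [-180.0, 0.0, -176.1]
contact_force: [0.3, 0.7, 0.6]
gripper_width: 0.0878
gripper_force: 0.0
```

```bash
cat >> h.py <<'E'
def togo(target,yaw=None):
    from plant import status
    from scipy.spatial.transform import Rotation as Ro
    s=status.get_state(); R=Ro.from_euler('xyz',s['eef_rot'],degrees=True).as_matrix()
    sh=R.T@(np.array(target)-s['tcp_pos'])/.2
    print('t',round(s['time_s'],2),'tcp',np.round(s['tcp_pos'],4),'rot',np.round(s['eef_rot'],2),'F',np.round(s['contact_force'],2),'w',round(s['gripper_width'],4),'gf',np.round(s['gripper_force'],2))
    print('shift',np.round(sh,4),'yaw',None if yaw is None else round((((s['eef_rot'][2]-yaw+180)%360)-180)/360,4))
E
python3 -c "
from h import *
togo([.529,.030,.24],-176.4)"
```

```text
t 0.77 tcp [ 0.2945 -0.423   0.241 ] rot [-1.7999e+02  5.0000e-02 -1.7613e+02] F [0.31 0.75 0.59] w 0.0878 gf 0.0
shift [-1.3227  2.1804  0.0055] yaw 0.0008
```

>>> {"op": "step_arm", "data": {
  "xyz": [
    [-0.66,1.0,0],
    [-0.66,1.0,0],
    [-0.66,1.0,0],
    [-0.66,1.0,0],
    [-0.66,1.0,0],
    [-0.66,1.0,0],
    [-0.66,1.0,0]
  ],
  "yaw": [0,0,0,0,0,0,0],
  "claw": [-1,-1,-1,-1,-1,-1,-1]
}}

```text
time_s: 1.35
tcp_pos: [0.4147, -0.2143, 0.2406]
eef_rot: [180.0, 0.0, -176.2]
contact_force: [-0.0, -0.5, -0.1]
gripper_width: 0.0875
gripper_force: 0.0
```

>>> {"op": "step_arm", "data": {
  "xyz": [
    [-0.66,1.0,0.3],
    [-0.66,1.0,0.3],
    [-0.66,1.0,0.3],
    [-0.66,1.0,0.3],
    [-0.66,1.0,0.3],
    [-0.66,1.0,0.3],
    [-0.66,1.0,0.3],
    [-0.66,1.0,0.3],
    [-0.66,1.0,0.3]
  ],
  "yaw": [0,0,0,0,0,0,0,0,0],
  "claw": [-1,-1,-1,-1,-1,-1,-1,-1,-1]
}}

```text
time_s: 2.1
tcp_pos: [0.5316, -0.0097, 0.18]
eef_rot: [-180.0, -0.1, -176.4]
contact_force: [0.2, 0.9, -0.6]
gripper_width: 0.0876
gripper_force: 0.0
```

```bash
cat >> h.py <<'E'
def wrist(name):
    from plant import status,cams
    from scipy.spatial.transform import Rotation as Ro
    import cv2
    s=status.get_state(); c=cams.calibration('wrist'); p,d=cams.capture('wrist')
    M=np.eye(4); M[:3,:3]=Ro.from_euler('xyz',s['eef_rot'],degrees=True).as_matrix(); M[:3,3]=s['tcp_pos']
    np.savez(name+'.npz',p=p,d=d,K=c['mtx'],T=np.linalg.inv(M@c['T_tool_cam'])); cv2.imwrite(f'pics/{name}.png',p)
E
python3 -c "
from h import *
togo([.529,.030,.066],-176.4); wrist('w1')
p,d,K,T=load('w1'); W=cloud(d,K,T)
m=(d>0)&(W[...,2]>.055)&(W[...,2]<.09)&(abs(W[...,0]-.529)<.035)&(abs(W[...,1]-.03)<.035)
q=W[m];print(m.sum(),(q.max(0)+q.min(0))/2,q.min(0),q.max(0))
t=q[q[:,2]>q[:,2].max()-.006];print((t.max(0)+t.min(0))/2,np.ptp(t,0))"
```

```text
t 2.1 tcp [ 0.5316 -0.0097  0.18  ] rot [-1.7997e+02 -7.0000e-02 -1.7635e+02] F [ 0.19  0.85 -0.62] w 0.0876 gf 0.0
shift [-5.000e-04  1.993e-01  5.700e-01] yaw 0.0001
1223 [0.53143328 0.02964225 0.06367392] [0.51523219 0.01331538 0.05514822] [0.54763437 0.04596912 0.07219962]
[0.53143328 0.02964225 0.06921229] [0.03240219 0.03265374 0.00597466]
```

View pics/w1.png

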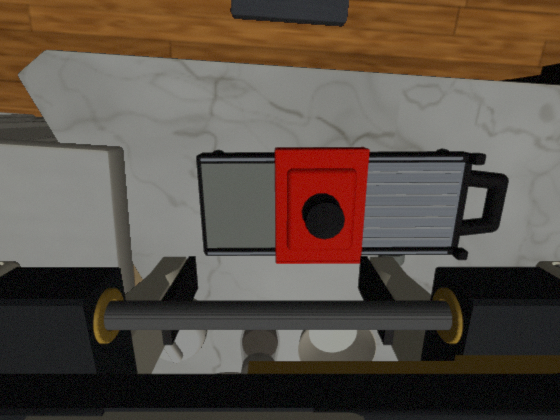

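The wrist view shows the knob at (323,216), centred at x=0.531, y=0.030, with its top 72 mm up. That agrees with the top view. I'll go down on it and grip lightly.

>>> {"op": "step_arm", "data": {
  "xyz": [
    [-0.01,0.197,0.1],
    [-0.01,0.197,0.25],
    [-0.01,0.197,0.4],
    [-0.01,0.197,0.5],
    [-0.01,0.197,0.565],
    [-0.01,0.197,0.565],
    [-0.01,0.197,0.565],
    [-0.01,0.197,0.565],
    [-0.01,0.197,0.565],
    [-0.01,0.197,0.565],
    [-0.01,0.197,0.565],
    [-0.01,0.197,0.565],
    [-0.01,0.197,0.565],
    [-0.01,0.197,0.565]
  ],
  "yaw": [0,0,0,0,0,0,0,0,0,0,0,0,0,0],
  "claw": [-1,-1,-1,-1,-1,-1,0.6,0.6,0.6,0.6,0.6,0.6,0.6,0.6],
  "grip_force": 10
}}

```text
time_s: 3.32
tcp_pos: [0.531, 0.0305, 0.0677]
eef_rot: [180.0, 0.0, -176.3]
contact_force: [0.7, -0.6, 0.3]
gripper_width: 0.0394
gripper_force: 0.0
```

```bash
python3 -c "
from h import *
togo([.531-.0058,.030+.0925,.067],-176.4)"
```

```text
t 3.32 tcp [0.531  0.0305 0.0677] rot [ 1.7999e+02  2.0000e-02 -1.7634e+02] F [ 0.67 -0.57  0.26] w 0.0394 gf 0.0
shift [-0.0006  0.4607  0.0037] yaw 0.0002
```

>>> {"op": "step_arm", "data": {
  "xyz": [
    [0,0,0],
    [0,0,0],
    [0,0,0],
    [0,0,0],
    [0,0.04,0],
    [0,0.08,0],
    [0,0.12,0],
    [0,0.16,0],
    [0,0.2,0],
    [0,0.24,0],
    [0,0.28,0],
    [0,0.32,0],
    [0,0.36,0],
    [0,0.38,0],
    [0,0.4,0],
    [0,0.42,0],
    [0,0.43,0],
    [0,0.43,0]
  ],
  "yaw": [0,0,0,0,0,0,0,0,0,0,0,0,0,0,0,0,0,0],
  "claw": [0.6,0.6,0.6,0.6,0.6,0.6,0.6,0.6,0.6,0.6,0.6,0.6,0.6,0.6,0.6,0.6,0.6,0.6]
}}

```text
time_s: 4.82
tcp_pos: [0.5251, 0.1167, 0.0675]
eef_rot: [180.0, -0.0, -176.3]
contact_force: [-4.6, 1.7, 4.6]
gripper_width: 0.0323
gripper_force: 10.0
```

```bash
python3 -c "
from h import *
togo([.531-.0058,.030+.0925,.067],-176.4)"
```

```text
t 4.82 tcp [0.5251 0.1167 0.0675] rot [ 1.7999e+02 -2.0000e-02 -1.7635e+02] F [-4.6   1.65  4.65] w 0.0323 gf 10.0
shift [-0.0021  0.0287  0.0026] yaw 0.0001
```

>>> {"op": "step_arm", "data": {
  "xyz": [
    [0,0.01,0],
    [0,0.02,0],
    [0,0.025,0],
    [0,0.025,0]
  ],
  "yaw": [0,0,0,0],
  "claw": [0.6,0.6,0.6,0.6]
}}

```text
time_s: 5.15
tcp_pos: [0.5248, 0.1207, 0.0675]
eef_rot: [-179.9, -0.0, -176.4]
contact_force: [-3.0, -4.6, 5.7]
gripper_width: 0.0323
gripper_force: 10.0
```

>>> {"op": "step_arm", "data": {
  "xyz": [
    [0,0.01,0],
    [0,0.01,0]
  ],
  "yaw": [0,0],
  "claw": [0.6,0.6]
}}

```text
time_s: 5.32
tcp_pos: [0.5246, 0.121, 0.0675]
eef_rot: [-179.8, -0.1, -176.3]
contact_force: [1.8, -13.3, 4.8]
gripper_width: 0.0326
gripper_force: 10.0
```

>>> {"op": "step_arm", "data": {
  "xyz": [
    [0,0,0],
    [0,0,0],
    [0,0,0],
    [0,0,0],
    [0,0,-0.1],
    [0,-0.05,-0.25],
    [0,-0.2,-0.4],
    [0,-0.2,-0.55],
    [0,-0.2,-0.55],
    [0,-0.2,-0.55]
  ],
  "yaw": [0,0,0,0,0,0,0,0,0,0],
  "claw": [-1,-1,-1,-1,-1,-1,-1,-1,-1,-1]
}}

```text
time_s: 6.15
tcp_pos: [0.5288, 0.084, 0.1796]
eef_rot: [179.9, 0.3, -176.4]
contact_force: [0.3, -0.8, -0.7]
gripper_width: 0.0868
gripper_force: 0.0
```

```bash
python3 -c "
from h import *
togo([.525,.08,.18],-176.4); wrist('w2')
import cv2
p,d,K,T=load('w2'); W=cloud(d,K,T)
m=(d>0)&(W[...,2]>.062)&(W[...,2]<.09)&(abs(W[...,0]-.525)<.035)&(abs(W[...,1]-.12)<.035)
q=W[m];print('knob',(q.max(0)+q.min(0))/2)
b,r=p[...,0].astype(int),p[...,2].astype(int)
red=(r>100)&(b<60)&(abs(W[...,2]-.04)<.01); q=W[red]; print('guard',cv2.minAreaRect(q[:,:2].astype(np.float32)))
" ; python3 - <<'E'
import cv2,numpy as np
from h import *
p,d,K,T=load('w2'); 
uv=[T@[x,y,.027,1] for x,y in((.48,.06),(.48,-.02),(.58,.06),(.58,-.02))]; uv=np.array([(K@(c[:3]/c[2]))[:2] for c in uv]); lo=np.maximum(uv.min(0).astype(int),0); hi=uv.max(0).astype(int); print(lo,hi)
cv2.imwrite('pics/c2.png',cv2.resize(p[lo[1]:hi[1],lo[0]:hi[0]],None,fx=5,fy=5,interpolation=cv2.INTER_CUBIC))
E
```

```text
t 6.15 tcp [0.5288 0.084  0.1796] rot [ 179.86    0.26 -176.37] F [ 0.3  -0.82 -0.7 ] w 0.0868 gf 0.0
shift [ 0.0204 -0.0187 -0.0021] yaw 0.0001
knob [0.52538284 0.12047062 0.06825148]
guard ((0.5256880521774292, 0.12110438942909241), (0.11067810654640198, 0.08373571187257767), 3.76322603225708)
[164 143] [253 251]
```

View pics/w2.png

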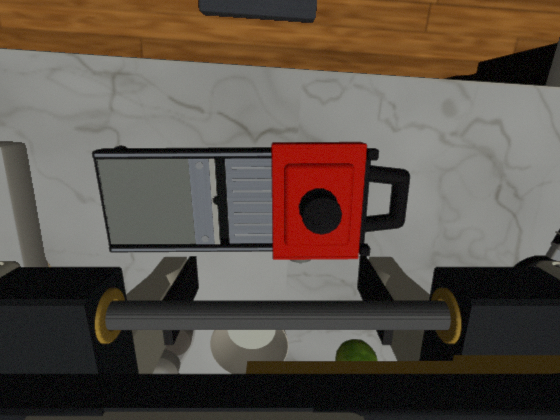

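```bash
ls -la pics
```

```text
total 1804
drwxr-xr-x 2 agent agent   4096 Nov 30 14:30 .
drwxr-xr-x 3 agent agent   4096 Nov 30 14:30 ..
-rw-r--r-- 1 agent agent 206382 Nov 30 14:30 c2.png
-rw-r--r-- 1 agent agent 263922 Nov 30 14:28 crop.png
-rw-r--r-- 1 agent agent 361748 Nov 30 14:27 scene0.png
-rw-r--r-- 1 agent agent 275077 Nov 30 14:27 top0.png
-rw-r--r-- 1 agent agent 356855 Nov 30 14:29 w1.png
-rw-r--r-- 1 agent agent 359057 Nov 30 14:30 w2.png
```

View pics/c2.png

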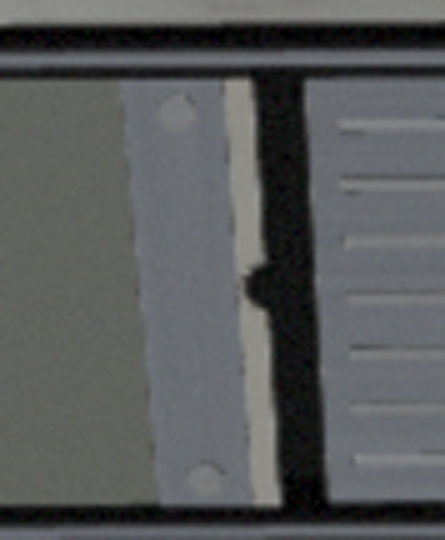

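The guard is home. The chip shows as a dark notch on the edge at crop (267,287), which is about wrist pixel (217,200). Next I'll compute the chip position and the move to the lens.

```bash
python3 - <<'E'
from h import *
p,d,K,T=load('w2'); c=at(217,200,.027,K,T); print('chip',c, 'depth near',cloud(d,K,T)[200,210])
o=np.array([.5256,.1208]); a=np.radians(3.76); hx=np.array([-np.sin(a),np.cos(a)]); o=o-.084*hx; r=c[:2]-o; print('origin',o,'chip in slicer x,y',r@[hx[1],-hx[0]],r@hx)
togo([.535,.391,.18],167.5)
E
```

```text
chip [0.52896507 0.02756932 0.027     ] depth near [0.52971072 0.02075009 0.02580845]
origin [0.53110849 0.03698081] chip in slicer x,y -0.002755988558094999 -0.00925067642543586
t 6.2 tcp [0.5279 0.0838 0.1781] rot [ 1.7992e+02  1.0000e-01 -1.7637e+02] F [-0.64 -0.23 -0.48] w 0.0876 gf 0.0
shift [-0.1329  1.5307 -0.0073] yaw 0.0448
```

>>> {"op": "step_arm", "data": {
  "xyz": [
    [-0.07,1.0,0],
    [-0.07,1.0,0],
    [-0.07,1.0,0],
    [-0.07,1.0,0],
    [-0.07,1.0,0],
    [-0.07,1.0,0],
    [-0.07,1.0,0]
  ],
  "yaw": [0.045,0.045,0.045,0.045,0.045,0.045,0.045],
  "claw": [-1,-1,-1,-1,-1,-1,-1]
}}

```text
time_s: 6.78
tcp_pos: [0.5277, 0.2859, 0.1754]
eef_rot: [-179.9, -0.1, 167.6]
contact_force: [0.6, -0.8, -0.7]
gripper_width: 0.0878
gripper_force: 0.0
```

```bash
python3 - <<'E'
from h import *
togo([.535,.391,.18],167.5)
E
```

```text
t 6.78 tcp [0.5277 0.2859 0.1754] rot [-1.7986e+02 -1.1000e-01  1.6764e+02] F [ 0.64 -0.77 -0.75] w 0.0878 gf 0.0
shift [ 0.0769  0.5211 -0.0243] yaw 0.0004
```

>>> {"op": "step_arm", "data": {
  "xyz": [
    [0.08,0.52,0],
    [0.08,0.52,0],
    [0.08,0.52,0],
    [0.08,0.52,0],
    [0.08,0.52,0]
  ],
  "yaw": [0,0,0,0,0],
  "claw": [-1,-1,-1,-1,-1]
}}

```text
time_s: 7.2
tcp_pos: [0.5351, 0.3888, 0.1758]
eef_rot: [-179.9, -0.1, 167.5]
contact_force: [-0.1, -0.4, -0.3]
gripper_width: 0.0877
gripper_force: 0.0
```

```bash
python3 - <<'E'
from h import *
wrist('w3')
p,d,K,T=load('w3')
import cv2
W=cloud(d,K,T); g=p.max(2)
m=(d>0)&(g<70)&(W[...,2]>.004)&(W[...,2]<.025)&(abs(W[...,1]-.39)<.06)&(W[...,0]>.44)&(W[...,0]<.66)
n,lab,st,ce=cv2.connectedComponentsWithStats(m.astype(np.uint8))
for i in range(1,n):
    if st[i,4]>60:
        q=W[lab==i][:,:2].astype(np.float32); print(st[i],cv2.minAreaRect(q),W[lab==i][:,2].mean())
togo([.535,.391,.012],167.5)
E
```

```text
[276 120  18  18 295] ((0.4690665602684021, 0.4100131392478943), (0.015738753601908684, 0.015083126723766327), 77.18247985839844) 0.012231345539474012
[ 276  140   17   76 1231] ((0.5145096182823181, 0.3996589481830597), (0.015340127982199192, 0.07299762964248657), 77.40904998779297) 0.01235469407136779
[275 218  16   8 122] ((0.5563576817512512, 0.3891865611076355), (0.015133622102439404, 0.008249848149716854), 76.93696594238281) 0.012276782593262715
[ 251  238   62   59 1050] ((0.6082371473312378, 0.3774998188018799), (0.06526806950569153, 0.06480790674686432), 25.56509780883789) 0.009790626222994052
t 7.25 tcp [0.5352 0.3879 0.1761] rot [-1.7988e+02 -8.0000e-02  1.6745e+02] F [ 0.43 -1.18 -0.42] w 0.0877 gf 0.0
shift [0.0032 0.0167 0.8206] yaw -0.0001
```

View pics/w3.png

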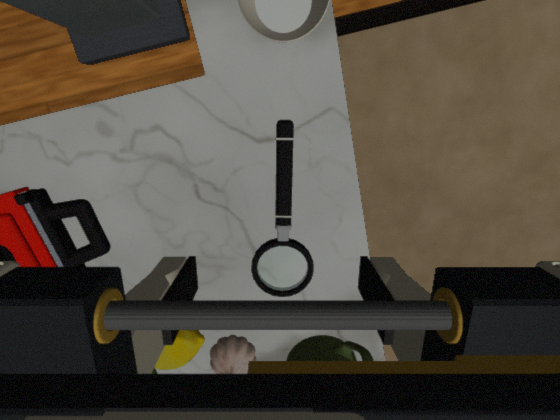

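The wrist view shows the handle upright at column 284 (rows 120-225) and the lens at (282,267). The handle axis is at -13.2°, which puts the grip point at (0.535, 0.395).

>>> {"op": "step_arm", "data": {
  "xyz": [
    [0.007,0.033,0.2],
    [0.007,0.033,0.4],
    [0.007,0.033,0.55],
    [0.007,0.033,0.65],
    [0.007,0.033,0.7],
    [0.007,0.033,0.75],
    [0.007,0.033,0.775],
    [0.007,0.033,0.79],
    [0.007,0.033,0.79],
    [0.007,0.033,0.79]
  ],
  "yaw": [0.0015,0.0015,0.0015,0.0015,0.0015,0.0015,0.0015,0.0015,0.0015,0.0015],
  "claw": [-1,-1,-1,-1,-1,-1,-1,-1,-1,-1]
}}

```text
time_s: 8.08
tcp_pos: [0.5363, 0.396, 0.0207]
eef_rot: [179.9, 0.0, 166.9]
contact_force: [0.2, -0.1, -0.8]
gripper_width: 0.0876
gripper_force: 0.0
```

>>> {"op": "step_arm", "data": {
  "xyz": [
    [0,0,0],
    [0,0,0],
    [0,0,0],
    [0,0,0],
    [0,0,0],
    [0,0,0],
    [0,0,0],
    [0,0,0],
    [0,0,0],
    [0,0,0],
    [0,0,0],
    [0,0,0],
    [0,0,0],
    [0,0,0],
    [0,0,0],
    [0,0,0]
  ],
  "yaw": [0,0,0,0,0,0,0,0,0,0,0,0,0,0,0,0],
  "claw": [1,1,1,1,1,1,1,1,1,1,1,1,1,1,1,1],
  "grip_force": 25
}}

```text
time_s: 9.42
tcp_pos: [0.5358, 0.3955, 0.0195]
eef_rot: [-180.0, -0.0, 166.9]
contact_force: [0.1, -1.3, 0.5]
gripper_width: 0.0156
gripper_force: 25.0
```

>>> {"op": "step_arm", "data": {
  "xyz": [
    [0,0,-0.05],
    [0,0,-0.12],
    [0,0,-0.22],
    [0,0,-0.32],
    [0,0,-0.42],
    [0,0,-0.52],
    [0,0,-0.62],
    [0,0,-0.7],
    [0,0,-0.7],
    [0,0,-0.7],
    [0,0,-0.7]
  ],
  "yaw": [0,0,0,0,0,0,0,0,0,0,0],
  "claw": [1,1,1,1,1,1,1,1,1,1,1]
}}

```text
time_s: 10.33
tcp_pos: [0.5354, 0.3953, 0.1593]
eef_rot: [-180.0, -0.0, 166.9]
contact_force: [-0.4, -0.3, -1.4]
gripper_width: 0.0158
gripper_force: 25.0
```

```bash
cat > lens.py <<'E'
from h import *
import cv2,sys
from plant import status,cams
def top(name):
    c=cams.calibration('top'); p,d=cams.capture('top'); np.savez(name+'.npz',p=p,d=d,K=c['mtx'],T=c['camera_from_world']); cv2.imwrite(f'pics/{name}.png',p)
n=sys.argv[1]; togo([.535,.395,.16],167); wrist('w'+n); top('t'+n); tcp=status.get_state()['tcp_pos']
for f in('w'+n,'t'+n):
    p,d,K,T=load(f); W=cloud(d,K,T)
    m=(d>0)&(p.max(2)<90)&(abs(W[...,2]-tcp[2]+.005)<.022)&(np.hypot(W[...,0]-tcp[0]-.073,W[...,1]-tcp[1]+.017)<.045)
    q=W[m]; print(f,m.sum())
    if len(q)<20: continue
    A=np.c_[q[:,:2]-q[:,:2].mean(0),np.ones(len(q))]; co=np.linalg.lstsq(A,q[:,2],rcond=None)[0]
    print('tilt deg along x,y',np.degrees(co[:2]),'z top',np.median(q[:,2]),'tcp z',tcp[2]); (x,y),R=cv2.minEnclosingCircle(q[:,:2].astype(np.float32)); print('circ',x,y,R,'rel',x-tcp[0],y-tcp[1])
E
python3 lens.py 4
```

```text
t 10.33 tcp [0.5354 0.3953 0.1593] rot [-1.7999e+02 -3.0000e-02  1.6690e+02] F [-0.4  -0.25 -1.37] w 0.0158 gf 25.0
shift [ 0.0016 -0.0019 -0.0037] yaw -0.0003
w4 790
tilt deg along x,y [24.87083999 -6.8317216 ] z top 0.14978061257896702 tcp z 0.158481678433909
circ 0.584110677242279 0.3844181001186371 0.01661580801010132 rel 0.04879297253646697 -0.0106473909890889
t4 107
tilt deg along x,y [-0.02874746  0.12856356] z top 0.15017034754632697 tcp z 0.158481678433909
circ 0.6083795428276062 0.3759629428386688 0.032435234636068344 rel 0.07306183812179412 -0.019102548269057162
```

View pics/w4.png

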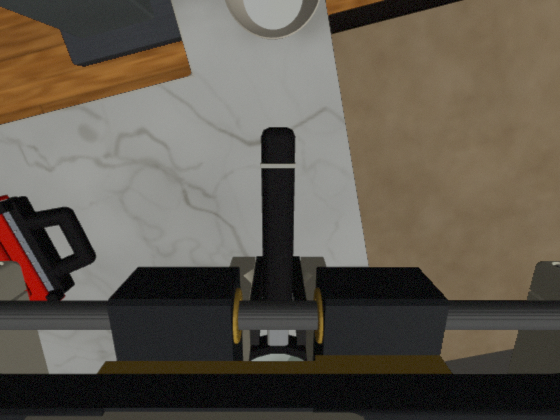

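The lens is held in the gripper, and the top view puts it level and centred at (0.608, 0.376). I'll carry it over at this height.

>>> {"op": "step_arm", "data": {
  "xyz": [
    [0,-0.04,0],
    [0,-0.1,0],
    [0,-0.2,0],
    [0,-0.3,0],
    [0,-0.4,0],
    [0,-0.5,0],
    [0,-0.6,0],
    [0,-0.7,0],
    [0,-0.8,0],
    [0,-0.9,0],
    [0,-0.96,0],
    [0,-1.0,0],
    [0,-1.0,0]
  ],
  "yaw": [0,0,0,0,0,0,0,0,0,0,0,0,0],
  "claw": [1,1,1,1,1,1,1,1,1,1,1,1,1]
}}

```text
time_s: 11.52
tcp_pos: [0.49, 0.1993, 0.1597]
eef_rot: [-180.0, -0.0, 166.8]
contact_force: [0.8, 0.2, -0.6]
gripper_width: 0.0156
gripper_force: 25.0
```

>>> {"op": "step_arm", "data": {
  "xyz": [
    [0,-0.04,0],
    [0,-0.1,0],
    [0,-0.2,0],
    [0,-0.3,0],
    [0,-0.4,0],
    [0,-0.5,0],
    [0,-0.6,0],
    [0,-0.7,0],
    [0,-0.76,0],
    [-0.01,-0.79,0],
    [-0.01,-0.79,0],
    [-0.01,-0.79,0]
  ],
  "yaw": [0,0,0,0,0,0,0,0,0,0,0,0],
  "claw": [1,1,1,1,1,1,1,1,1,1,1,1]
}}

```text
time_s: 12.52
tcp_pos: [0.4571, 0.0464, 0.1597]
eef_rot: [180.0, 0.0, 166.9]
contact_force: [-0.6, -0.9, -0.9]
gripper_width: 0.0157
gripper_force: 25.0
```

```bash
python3 lens.py 5; python3 -c "
from h import *
togo([.456,.046,.116],166.9)"
```

```text
t 12.52 tcp [0.4571 0.0464 0.1597] rot [1.7998e+02 3.0000e-02 1.6687e+02] F [-0.57 -0.9  -0.9 ] w 0.0157 gf 25.0
shift [ 1.6500e-02  1.7857e+00 -9.0000e-04] yaw -0.0003
w5 762
tilt deg along x,y [27.29690682 -6.54127634] z top 0.1503640146107274 tcp z 0.15954318565497674
circ 0.5052546262741089 0.03546999394893646 0.016853464767336845 rel 0.04819118461804578 -0.011475518896986163
t5 0
t 12.62 tcp [0.4571 0.0469 0.1595] rot [1.8000e+02 1.0000e-02 1.6693e+02] F [-0.6   0.77 -1.35] w 0.0157 gf 25.0
shift [ 0.0041 -0.0058  0.2177] yaw 0.0001
```

>>> {"op": "step_arm", "data": {
  "xyz": [
    [0,0,0.04],
    [0,0,0.09],
    [0.004,-0.004,0.14],
    [0.004,-0.004,0.18],
    [0.004,-0.004,0.205],
    [0.004,-0.004,0.215],
    [0.004,-0.004,0.217],
    [0.004,-0.004,0.217],
    [0.004,-0.004,0.217],
    [0.004,-0.004,0.217],
    [0.004,-0.004,0.217]
  ],
  "yaw": [0,0,0,0,0,0,0,0,0,0,0],
  "claw": [1,1,1,1,1,1,1,1,1,1,1]
}}

```text
time_s: 13.53
tcp_pos: [0.456, 0.0459, 0.1166]
eef_rot: [180.0, 0.0, 166.9]
contact_force: [-0.3, 0.1, -0.6]
gripper_width: 0.0157
gripper_force: 25.0
```

```bash
python3 - <<'E'
from h import *
import cv2
from plant import cams
togo([.456,.046,.116],166.9)
c=cams.calibration('scene'); p,d=cams.capture('scene'); K,T=c['mtx'],c['camera_from_world']; W=cloud(d,K,T)
m=(d>0)&(p.max(2)<110)&(abs(W[...,2]-.104)<.012)&(np.hypot(W[...,0]-.529,W[...,1]-.0275)<.045)
q=W[m]; print(len(q))
if len(q)>20:
    A=np.c_[q[:,:2]-q[:,:2].mean(0),np.ones(len(q))]; co=np.linalg.lstsq(A,q[:,2],rcond=None)[0]
    print('tilt',np.degrees(co[:2]),'z',np.median(q[:,2]),cv2.minEnclosingCircle(q[:,:2].astype(np.float32)))
def px(P): a=T@[*P,1]; return ((K@a[:3])/a[2])[:2]
u=px((.529,.0275,.1)); print('lens expected px',u,'chip',px((.529,.0275,.027)))
u=np.clip(u.astype(int),80,340); cv2.imwrite('pics/s6.png',cv2.resize(p[u[1]-70:u[1]+70,u[0]-80:u[0]+80],None,fx=4,fy=4,interpolation=cv2.INTER_CUBIC)); print(u)
E
```

```text
t 13.53 tcp [0.456  0.0459 0.1166] rot [1.7997e+02 4.0000e-02 1.6691e+02] F [-0.26  0.11 -0.57] w 0.0157 gf 25.0
shift [-0.      0.0005  0.0028] yaw 0.0
1
lens expected px [319.01908263 184.70225942] chip [317.16124088 205.53037093]
[319 184]
```

View pics/s6.png

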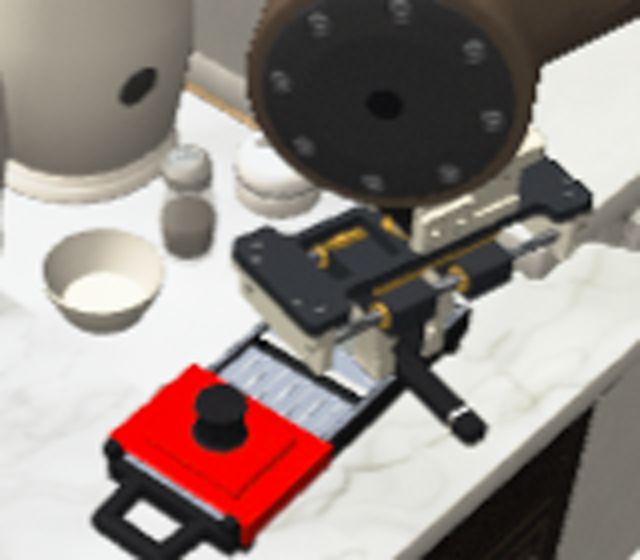

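The scene view shows the guard home against its stops and the handle held level by the gripper, though the gripper hides the lens itself. The wrist-camera check shows the grip hasn't changed, so I'm handing in.

```bash
python3 -c "
from plant import job
print(job.close_job())"
```

```text
the job is handed in; nothing more can be done
None
```

I handed the job in at about 13.5 s with the guard fully home and the lens held level over the chip, its glass about 75 mm above the blade; the gripper hid the lens in the last picture, so its final position is worked out from the grip I measured after lifting it.

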